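Set a charcoal block at its spacer beside the bench kiln

TASK

Lower the hinged hood of the little bench kiln until it is fully closed, then stand the red-handled brass spacer on the board in the gap between the kiln and a charcoal block, on whichever side the gap is wide enough for it, about midway along the kiln, and let go of it. Leave the other block where it is. Gently push the block beside the spacer, from its outer side, until kiln, spacer and block are flush against one another, and finish while still holding the block pressed there with the fingertips.

Things in the scene. Friction and masses are not known exactly. Their poses are not given: they have to be found in the camera images.
- board: Pale fixed hearth board lying on the bench, 160 (x) x 270 (y) x 8 mm thick. Origin: centre of its underside. Kiln and both blocks stand on its top.
- kiln: Small kiln fixed on the board: dark base, aluminium hood hinged at its far end. Origin: centre of its underside, on the board's top. x points away from the robot to the hinge, y to block_left, z up. The closed hood spans x -50 to +50 mm, its flat side walls at y -30 and +30 mm reach from 2 mm above the board to its flat top at 28 mm; a black lip sticks out 16 mm in front.
- hood (a joint): Angle of the hood (rad): 0 fully closed (hard stop), growing as the front rises, up to 1.3. Stiff friction hinge with no spring: it stays where it is left; about 2 to 3 N at the front moves it.
- hood_hinge (a point): Hinge axis of the hood, at the far end, level with the hood's top face (28 mm above the board); the axis runs along the kiln's y. The flat outer face of the hood's top passes through this axis.
- hood_front (a point): Middle of the front top edge of the hood, on the outer face, 101 mm from the hinge axis; moves with the hood.
- block_left: Loose dark charcoal block, 60 mm across the gap (own x), 80 mm along the kiln (own y), 22 mm high, 0.15 kg, flat on the board on the kiln's +y (left) side, within 0.04 rad of parallel. Gap between it and the closed hood's side wall: on one side of the kiln about 21 to 24 mm, on the other 9 to 12 mm; which varies. Origin: centre of its underside.
- block_right: Loose dark charcoal block, 60 mm across the gap (own x), 80 mm along the kiln (own y), 22 mm high, 0.15 kg, flat on the board on the kiln's -y (right) side, within 0.04 rad of parallel. Gap between it and the closed hood's side wall: on one side of the kiln about 21 to 24 mm, on the other 9 to 12 mm; which varies. Origin: centre of its underside.
- spacer: Loose spacer standing on the bench: brass plate 56 (x) x 16 (y, the thickness) x 29 mm high with a red grip on top, 26 (x) x 12 (y) mm, from 29 to 56 mm height. Origin: centre of its underside. 0.14 kg. It is taken by the red grip, across the 12 mm. It fits only a gap wider than 16 mm, its thickness across the gap.
- tin: Round brass-coloured screw tin, 68 mm across, 31 mm high, a bystander; origin: centre of its underside.
There are look-alikes about, which are no part of the job. What is shaped like the block_left but blue is not meant.

How it is judged:
By the outcome, as a careful person would: the job done as asked, in the order asked, and still so for the second after the job is handed in, while the arm keeps its last pose, push and grip.
It also fails if it takes over 69 s, if anything falls off the work surface, if the arm or the gripper's body presses on something with over 40 N, if the wrist force passes 120 N, or if a joint passes its speed limit or range.

ROBOT

A 7-joint arm with a two-finger parallel gripper is mounted at the origin on a cart in front of the work surface, level with it; the furniture and walls round the work are solid. World frame = base frame: x ahead of the robot, y to its left, z up, the work surface at z = 0. Lengths are in m, angles in rad, forces in N, time in s.
With the tool pointing down it reaches from about 0.425 to 0.875 m from the base axis. Payload 8.4 kg.
Tool frame: the origin (TCP) lies between the finger pads; the fingertips stand 22 mm ahead of it and the grasp point (between the pads) lies 3 mm ahead of it; z points along the fingers, y is the line along which they close (so a half turn about z gives the same grasp; the last joint's range is limited). The gripper opens to 85 mm and grips with 20 to 120 N. Pads are 22 mm wide; open, the fingers measure 114 mm over their backs; the gripper's body (76 mm by 85 mm) begins 54 mm behind the grasp point. The pads swing forward as they close: fully open they stand 13 mm farther back than shut.
Start: joints at [1.024, 0.333, 0.04, 1.465, -0.013, 1.343, -0.059], TCP at [0.281, -0.586, 0.253] pointing down, gripper open.
Joint ranges: [-2.58, 2.58], [-0.38, 2.09], [-1.3, 1.39], [0.25, 2.4], [-1.5, 4.64], [0.08, 2.09], [-2.65, 2.65]. Speed limits (rad/s): [2.22, 2.22, 2.79, 2.79, 3.14, 3.14, 3.14].

INTERFACE

Orientations are given as a unit quaternion [w, x, y, z].
In Python, from cell import r gives the robot as it stands.
- The arm moves only by the tool play_rows, never from a script. Its argument "rows" is one flat list of numbers, 6 for each row, row after row: the shift along the tool's x, y, z in cm, then the turn, a rotation vector about the tool's x, y, z in degrees. A call has 1 to 10 rows; each row shifts and turns the commanded pose from where the row before left it, along the tool's axes as they then stand; what a row does not reach is not made up. A row lasts 1/10 s, in which the tool goes at most 50 mm and 8.59 degrees, less where a joint would pass 70% of its speed; a pose out of reach is approached as far as the arm can. A call is refused whole if a number of a shift passes 5 or a number of a turn 8.59, either way. A call with a gripper value outside its range is refused whole. "gripper" is the finger opening in cm, from 0 to 8.54, set as the call begins (left out, the last holds). The fingers move at their own pace and stop on an object; "squeeze" is the grip in N (left out, the last holds). Time passes only in rows, so rows that do not move let the fingers close. It gives the time, the measured TCP pose, the force, the opening and the grip force at its end, in the units of the state.
- r.observe(): the state, without advancing time (a new reading comes with each control period).
- r.capture(name): name is "scene" or "top"; returns the picture (420x560x3 uint8, red, green, blue); there is no depth.
- r.get_calibration(name): a dict with "vfov" (degrees; the focal length in pixels is half the picture's height over the tangent of half this angle, whatever the lens; pixels are square), "cx", "cy" (the principal point, pixels), "T" (4x4, takes a point from camera to world coordinates). Camera axes: x right, y up, looking along -z (the intrinsics and any distortion apply to the point x, -y, -z); pixel columns grow to the right and rows downward; lengths in m; the calibration is good to about 2 mm. A picture is of the moment at which its call begins. get_calibration takes no time and is no camera call.
- r.hand_in(): hands the job in; it is judged then, once.
The state is a dict: "time": time; "joint_pos": joint angles; "qd": joint speeds; "tau": joint torques, N m; "tool_pos": TCP position; "tool_rot": TCP orientation; "contact_force": force on the tool from outside, world axes, zero at the start; "moment": the same for the moment, N m; "grip_width": finger opening in m; "grip_force": force on a finger pad.
Only numpy, scipy, OpenCV 4.12 (cv2) and the standard library are available. Lean on these libraries where they do the work, as an engineer would, in place of code of your own. Each camera call takes 0.05 s, during which the arm holds its last target. There are 200 camera calls.

## Working session

There is one attempt and no reset: what is moved stays moved. The work goes in short steps, Python scripts to look and compute and a tool call to move; the robot and the scene stay as the last step left them, time stands still between calls to the robot, and variables do not carry over. Pictures are saved under pics/ and viewed, at most 10 in all, crops included, and the job is handed in when it is done.

Besides the shell and the picture viewer there is one more tool, called after "Call:" in YAML: its name, and indented under it one key for each argument. play_rows: Moves the arm, as the interface text tells. Its arguments: {"type":"object","properties":{"rows":{"type":"array","items":{"type":"number"}},"gripper":{"type":"number"},"squeeze":{"type":"number"}},"required":["rows"]}

```bash
mkdir -p pics; ls; python3 - <<'E'
from cell import r
import cv2,numpy as np
for n in("scene","top"):
    cv2.imwrite(f"pics/{n}0.png",cv2.resize(r.capture(n)[:,:,::-1],(800,600),interpolation=cv2.INTER_CUBIC))
    c=r.get_calibration(n);print({k:(np.round(v,4).tolist()) if not isinstance(v,str) else v for k,v in c.items()})
s=r.observe();print(s)
E
```

```text
pics
{'vfov': 49.6663, 'cx': 270.2271, 'cy': 206.7526, 'T': [[-0.7082, 0.3493, -0.6135, -0.2657], [-0.7056, -0.3781, 0.5993, 1.02], [-0.0227, 0.8573, 0.5143, 0.6592], [0.0, 0.0, 0.0, 1.0]]}
{'vfov': 57.5085, 'cx': 280.9211, 'cy': 210.279, 'T': [[0.0123, 0.9888, -0.1489, 0.3044], [-0.9999, 0.0126, 0.0014, 0.2862], [0.0032, 0.1489, 0.9889, 1.3126], [0.0, 0.0, 0.0, 1.0]]}
{'time': 0.1, 'joint_pos': array([ 1.02378474,  0.33383269,  0.03988063,  1.46619295, -0.0134063 ,
        1.3433006 , -0.0585202 ]), 'qd': array([-0.00058043, -0.00195405, -0.00065085, -0.00220621,  0.00034903,
       -0.00035764,  0.00025036]), 'tau': array([ 4.34751244e-03, -6.60021472e+01,  1.37106903e+00, -4.06475186e+01,
        1.73790206e-02,  8.87823757e-03, -9.31484215e-05]), 'tool_pos': array([ 0.28125588, -0.5855715 ,  0.25251021]), 'tool_rot': array([-7.03575016e-04,  9.75042302e-01,  2.22017952e-01, -2.08339330e-04]), 'contact_force': array([-0.34488093,  0.41030649,  0.15021266]), 'moment': array([-0.03832005,  0.02216484, -0.01864597]), 'grip_force': 0.0, 'grip_width': 0.0856803295753767}
```

View pics/scene0.png

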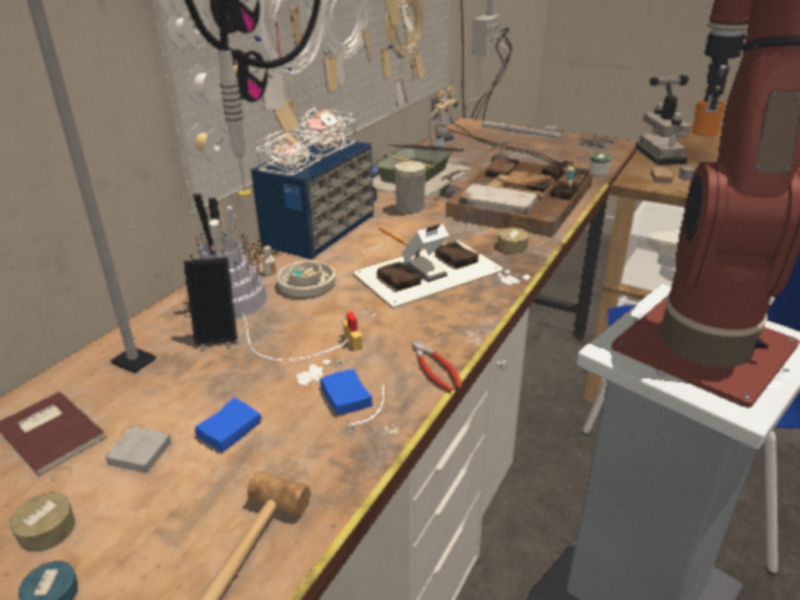

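View pics/top0.png

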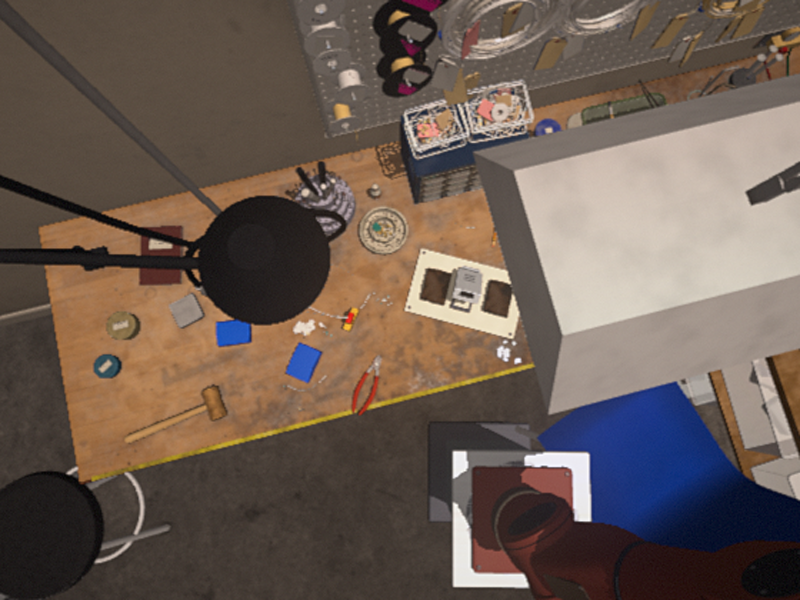

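The top view shows the board and kiln at about (465,290), with dark blocks on both sides at (435,287) and (498,298). The red/yellow spacer is at (350,318), and the two blue blocks are look-alikes. I'll enlarge both areas.

```bash
python3 - <<'E'
from cell import r
import cv2,numpy as np
t=r.capture("top")[:,:,::-1]; s=r.capture("scene")[:,:,::-1]
a=cv2.resize(t[160:250,225:375],(800,480),interpolation=cv2.INTER_CUBIC)
cv2.imwrite("pics/t1.png",a)
b=cv2.resize(s[150:250,235:360],(750,600),interpolation=cv2.INTER_CUBIC)
cv2.imwrite("pics/s1.png",b)
E
```

```text
(no output)
```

View pics/t1.png

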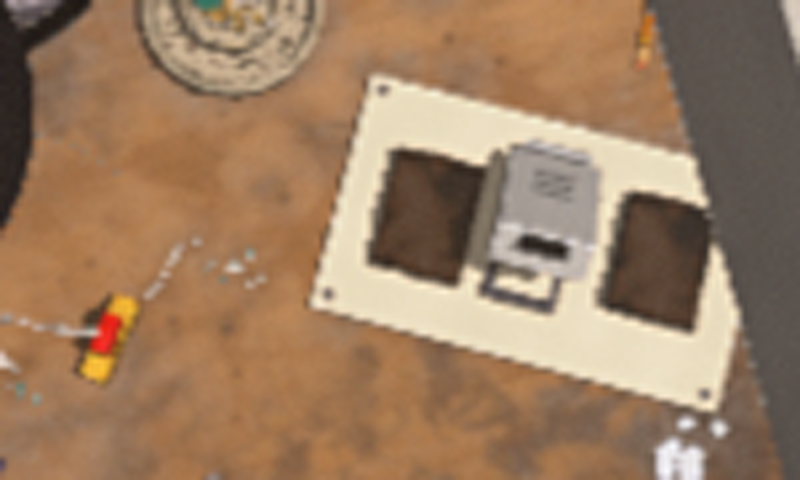

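View pics/s1.png

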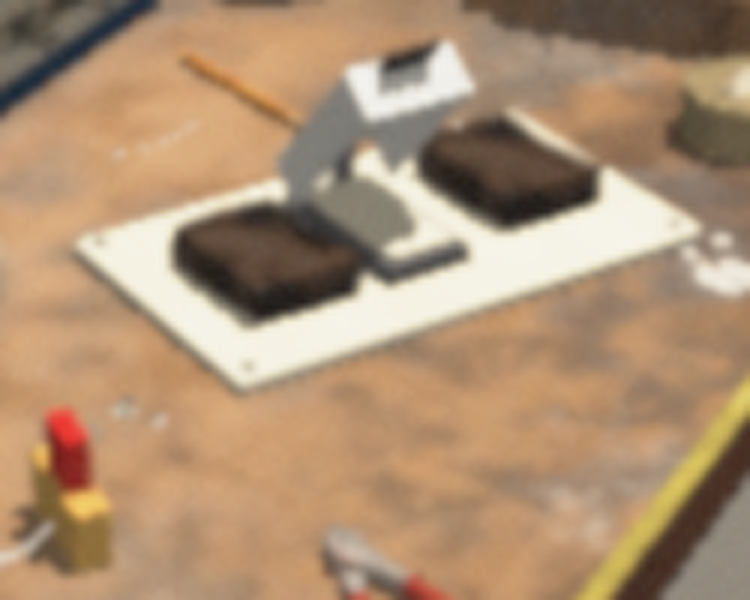

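The hood stands open at the front. The left gap looks narrow and the right gap wide. The spacer is at about (108,338) in the top crop, and it is the only brass one with a red grip. Next I'll convert the pixels to positions.

```bash
cat > h.py <<'E'
import numpy as np
from cell import r
def ray(n,uv):
    c=r.get_calibration(n);f=210/np.tan(np.radians(c["vfov"])/2)
    d=c["T"][:3,:3]@np.array([(uv[0]-c["cx"])/f,-(uv[1]-c["cy"])/f,-1]);return c["T"][:3,3],d
def onz(n,uv,z):
    o,d=ray(n,uv);return (o+d*(z-o[2])/d[2])
def proj(n,p):
    c=r.get_calibration(n);f=210/np.tan(np.radians(c["vfov"])/2)
    q=np.linalg.inv(c["T"])@np.append(p,1);return np.array([c["cx"]+f*q[0]/-q[2],c["cy"]-f*q[1]/-q[2]])
T1=lambda u,v:(225+u*150/800-.4,160+v*90/480-.4)
S1=lambda u,v:(235+u/6-.4,150+v/6-.4)
E
python3 - <<'E'
from h import *
P=lambda l,f,n,z:[print(l,np.round(onz(n,f(*p),z),4)[:2]) for p in l_[l]]
l_={'board':[(372,77),(312,308),(717,410)],'bl':[(393,150),(487,168),(460,285),(368,263)],'br':[(628,192),(712,208),(692,332),(600,303)],'lip':[(480,290),(553,312)],'sp':[(122,293),(139,299),(102,383),(80,376)],'grip':[(107,312),(122,320),(108,355),(92,347)]}
for k,z in dict(board=.008,bl=.03,br=.03,lip=.018,sp=.029,grip=.056).items():P(k,T1,'top',z)
l_={'board s':[(78,245),(243,390),(700,232)],'sp s':[(97,567),(68,480)],'bl s':[(175,240),(250,318)]}
P('board s',S1,'scene',.008)
print('grip top s',onz('scene',S1(66,418),.056),'sp s top',[onz('scene',S1(*p),.029)[:2] for p in((108,497),(58,505),(35,445))])
E
```

```text
board [0.6296 0.239 ]
board [0.4763 0.2766]
board [0.4138 0.0166]
bl [0.5763 0.226 ]
bl [0.5653 0.1658]
bl [0.4894 0.183 ]
bl [0.5028 0.2415]
br [0.5508 0.0756]
br [0.5411 0.022 ]
br [0.4612 0.0361]
br [0.479  0.0942]
lip [0.488  0.1692]
lip [0.4744 0.1225]
sp [0.4816 0.3975]
sp [0.4779 0.3866]
sp [0.4242 0.4086]
sp [0.4285 0.4226]
grip [0.4659 0.4042]
grip [0.461  0.3947]
grip [0.4391 0.4028]
grip [0.4439 0.4129]
board s [0.6273 0.24  ]
board s [0.4723 0.2815]
board s [0.4096 0.0222]
grip top s [0.45625296 0.40121498 0.056     ] sp s top [array([0.43108613, 0.40263922]), array([0.44187517, 0.42066101]), array([0.48247889, 0.39692554])]
```

```bash
cat > fit.py <<'E'
from h import *
from scipy.optimize import least_squares
obs=[('scene',S1(345,75),(101,0,30)),('scene',S1(440,42),(101,0,-30)),('scene',S1(368,122),(101,26,30)),('scene',S1(472,88),(101,26,-30)),
('top',T1(487,260),(101,26,30)),('top',T1(582,280),(101,26,-30)),('top',T1(600,175),(0,0,-30)),('top',T1(510,148),(0,0,30))]
def pt(p,l):
    x,y,yaw,a=p;d,h,w=np.array(l)/1000
    X=.051-d*np.cos(a)-h*np.sin(a);Z=.036+d*np.sin(a)-h*np.cos(a)
    return np.array([x+X*np.cos(yaw)-w*np.sin(yaw),y+X*np.sin(yaw)+w*np.cos(yaw),Z])
f=lambda p:np.concatenate([proj(n,pt(p,l))-uv for n,uv,l in obs])
s=least_squares(f,[.525,.13,-.235,.8]);print(s.x,np.round(s.fun.reshape(-1,2),1))
print('front',pt(s.x,(101,0,0)))
E
python3 fit.py
```

```text
[ 0.52138304  0.13607727 -0.23994224  0.87040199] [[-0.3 -0.5]
 [ 1.4 -0.1]
 [-0.2 -0.4]
 [-0.   0. ]
 [-0.4 -0.1]
 [-0.   0.8]
 [-0.2 -1. ]
 [-0.4 -0.2]]
front [0.50769043 0.13942725 0.1132234 ]
```

Kiln at (0.521, 0.136), yaw -0.24, hood angle 0.87 rad. The right gap is about 20 mm and the left about 9 mm, so the spacer goes on the right. First I turn the tool to line up with the kiln and travel over the hood with the fingers closed.

Call:
play_rows:
  rows: [0,0,0,0,0,7.87,0,0,0,0,0,7.87,0,0,0,0,0,7.87,0,0,0,0,0,7.87,0,0,0,0,0,7.87,0.35,-4.74,0,0,0,0,0.35,-4.74,0,0,0,0,0.35,-4.74,0,0,0,0,0.35,-4.74,0,0,0,0,0.35,-4.74,0,0,0,0]
  gripper: 0

```text
time: 1.2
tool_pos: [0.3548, -0.3578, 0.2533]
tool_rot: [0.0, 0.993, -0.119, 0.0]
contact_force: [1.0, -0.7, -0.3]
grip_width: -0.0002
grip_force: 0.0
```

Call:
play_rows:
  rows: [0.35,-4.74,0,0,0,0,0.35,-4.74,0,0,0,0,0.35,-4.74,0,0,0,0,0.35,-4.74,0,0,0,0,0.35,-4.74,0,0,0,0,0.35,-4.74,0,0,0,0,0.35,-4.74,0,0,0,0,0.35,-4.74,0,0,0,0,0.35,-4.74,0,0,0,0,0.35,-4.74,0,0,0,0]

```text
time: 2.2
tool_pos: [0.501, 0.0943, 0.2535]
tool_rot: [-0.0, 0.993, -0.119, 0.0]
contact_force: [0.8, -0.5, -0.3]
grip_width: 0.0004
grip_force: 0.0
```

Call:
play_rows:
  rows: [0.35,-4.74,0,0,0,0,0,0,0,0,0,0,0,0,0,0,0,0,0,0,0,0,0,0]

```text
time: 2.6
tool_pos: [0.5153, 0.1365, 0.2531]
tool_rot: [0.0, 0.993, -0.12, -0.0]
contact_force: [0.5, 0.2, -0.6]
grip_width: 0.0002
grip_force: 0.0
```

Call:
play_rows:
  rows: [0,0,4,0,0,0,0,0,4,0,0,0,0,0,3,0,0,0,0,0,1,0,0,0,-0.1,0,1,0,0,0,-0.2,0,1,0,0,0,-0.2,0,1,0,0,0,-0.3,0,1,0,0,0]

```text
time: 3.4
tool_pos: [0.508, 0.1397, 0.0934]
tool_rot: [-0.0, 0.993, -0.119, 0.001]
contact_force: [-0.5, 0.2, 1.5]
grip_width: -0.0002
grip_force: 0.5
```

Call:
play_rows:
  rows: [-0.3,0,1,0,0,0,-0.3,0,1,0,0,0,-0.2,0,0.8,0,0,0]

```text
time: 3.7
tool_pos: [0.4995, 0.1415, 0.0645]
tool_rot: [0.0, 0.993, -0.119, -0.0]
contact_force: [0.7, -0.2, -0.4]
grip_width: -0.0
grip_force: 0.5
```

Call:
play_rows:
  rows: [0,0,0.4,0,0,0,0,0,0.4,0,0,0,0,0,0,0,0,0]

```text
time: 4.0
tool_pos: [0.4995, 0.1416, 0.058]
tool_rot: [0.0, 0.993, -0.119, -0.0]
contact_force: [-6.1, -1.3, 10.9]
grip_width: 0.0002
grip_force: 5.7
```

```bash
python3 - <<'E'
from cell import r
import cv2,numpy as np
t=r.capture("top")[:,:,::-1]; s=r.capture("scene")[:,:,::-1]
a=cv2.resize(s[140:240,255:355],(600,600),interpolation=cv2.INTER_CUBIC)
cv2.imwrite("pics/s2.png",a)
E
```

```text
(no output)
```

View pics/s2.png

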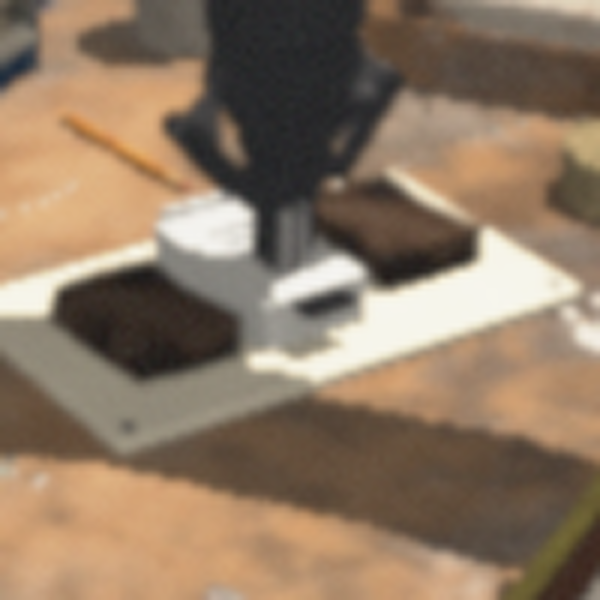

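The hood is flat: the tip stopped at 36 mm with an 11 N reaction. I'll press slightly more, then lift and go over to the spacer.

Call:
play_rows:
  rows: [0,0,0.2,0,0,0,0,0,0,0,0,0]

```text
time: 4.3
tool_pos: [0.4996, 0.1416, 0.0576]
tool_rot: [0.001, 0.993, -0.119, -0.0]
contact_force: [-14.5, -3.5, 33.9]
grip_width: 0.0001
grip_force: 16.8
```

Call:
play_rows:
  rows: [0,0,-4,0,0,0,0,0,-4,0,0,0,0,0,-2,0,0,0,-1.77,-4.05,0,0,0,0,-1.77,-4.05,0,0,0,0,-1.77,-4.05,0,0,0,0,-1.77,-4.05,0,0,0,0,-1.77,-4.05,0,0,0,0,-1.77,-4.05,0,0,0,0,0,0,0,0,0,5]
  gripper: 5

```text
time: 5.3
tool_pos: [0.4593, 0.3675, 0.1513]
tool_rot: [0.002, 0.99, -0.142, -0.004]
contact_force: [-0.5, 0.0, -1.1]
grip_width: 0.0499
grip_force: 0.0
```

Call:
play_rows:
  rows: [0,0,0,0,0,5,0,0,0,0,0,0,0,0,0,0,0,0]

```text
time: 5.6
tool_pos: [0.4596, 0.3642, 0.1496]
tool_rot: [0.005, 0.986, -0.166, -0.004]
contact_force: [-0.1, 0.8, 0.8]
grip_width: 0.0502
grip_force: 0.0
```

```bash
python3 - <<'E'
from cell import r
import cv2,numpy as np
t=r.capture("top")[:,:,::-1]; s=r.capture("scene")[:,:,::-1]
a=cv2.resize(s[185:265,205:285],(400,400),interpolation=cv2.INTER_CUBIC)
b=cv2.resize(t[190:250,220:280],(400,400),interpolation=cv2.INTER_CUBIC)
cv2.imwrite("pics/s3.png",np.hstack([a,b]))
E
```

```text
(no output)
```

View pics/s3.png

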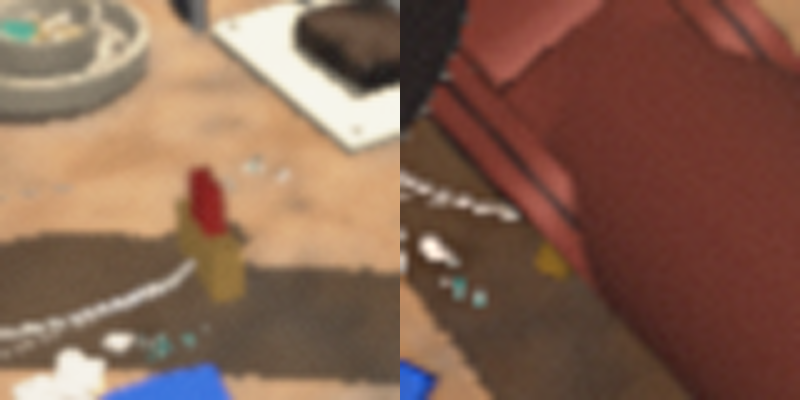

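```bash
python3 - <<'E'
from h import *
s=r.observe();print(np.round(s['joint_pos'],3),np.round(s['tool_pos'],4),np.round(s['tool_rot'],4))
E
```

```text
[-7.380e-01  2.910e-01 -7.000e-03  1.740e+00  1.000e-03  1.124e+00
 -2.652e+00] [0.4602 0.3634 0.1496] [ 0.0047  0.9859 -0.1672 -0.0044]
```

Joint 7 hit its limit, so I'll use the half-turn-equivalent grasp.

Call:
play_rows:
  rows: [0,0,0,0,0,-8.35,0,0,0,0,0,-8.35,0,0,0,0,0,-8.35,0,0,0,0,0,-8.35,0,0,0,0,0,-8.35,0,0,0,0,0,-8.35,0,0,0,0,0,-8.35,0,0,0,0,0,-8.35,0,0,0,0,0,-8.35,0,0,0,0,0,-8.35]

```text
time: 6.7
tool_pos: [0.4611, 0.3623, 0.1499]
tool_rot: [0.0, 0.846, 0.533, -0.006]
contact_force: [-0.7, -0.2, 0.1]
grip_width: 0.0497
grip_force: 0.0
```

Call:
play_rows:
  rows: [0,0,0,0,0,-8.35,0,0,0,0,0,-8.35,0,0,0,0,0,-8.35,0,0,0,0,0,-8.35,0,0,0,0,0,-8.35,0,0,0,0,0,-8.35,0,0,0,0,0,-8.35,0,0,0,0,0,-8.35,0,0,0,0,0,-8.35,0,0,0,0,0,-8.35]

```text
time: 7.7
tool_pos: [0.4612, 0.3623, 0.1501]
tool_rot: [-0.004, 0.276, 0.961, -0.005]
contact_force: [-0.1, 0.3, -0.8]
grip_width: 0.05
grip_force: 0.0
```

Call:
play_rows:
  rows: [0,0,0,0,0,-8.35,0,0,0,0,0,0]

```text
time: 7.9
tool_pos: [0.4612, 0.3622, 0.15]
tool_rot: [-0.004, 0.207, 0.978, -0.004]
contact_force: [-0.4, -0.9, 0.2]
grip_width: 0.0501
grip_force: 0.0
```

```bash
cat >> h.py <<'E'
from scipy.spatial.transform import Rotation as R
def st():
    s=r.observe();q=s['tool_rot'];M=R.from_quat(np.r_[q[1:],q[0]]);return s['tool_pos'],M
def go(target,xang=None):
    """cm shift along current tool axes to world target; turn needed (deg) to vertical with x at xang"""
    p,M=st();print('shift cm',np.round(100*M.inv().apply(np.array(target)-p),2),'pos',np.round(p,4),'xang',round(np.degrees(np.arctan2(*M.as_matrix()[[1,0],0])),2))
    if xang is not None:
        a=np.radians(xang);c,s=np.cos(a),np.sin(a)
        G=R.from_matrix(np.array([[c,s,0],[s,-c,0],[0,0,-1]]));print('turn deg',np.round(np.degrees((M.inv()*G).as_rotvec()),2))
E
python3 - <<'E'
from h import *
go((.454,.403,.10),156)
E
```

```text
shift cm [2.28 3.49 4.98] pos [0.4612 0.3622 0.15  ] xang 156.06
turn deg [-0.6  -0.36  0.06]
```

Call:
play_rows:
  rows: [1.14,1.75,1,-0.6,-0.36,0,1.14,1.75,2,0,0,0,0,0,2,0,0,0,0,0,2,0,0,0,0,0,1.5,0,0,0,0,0,1.2,0,0,0,0,0,0,0,0,0]

```text
time: 8.6
tool_pos: [0.4534, 0.4032, 0.051]
tool_rot: [-0.001, 0.209, 0.978, -0.001]
contact_force: [-0.3, -0.4, 0.1]
grip_width: 0.0502
grip_force: 0.0
```

Call:
play_rows:
  rows: [0,0,0,0,0,0,0,0,0,0,0,0,0,0,0,0,0,0,0,0,0,0,0,0,0,0,0,0,0,0]
  gripper: 0.4
  squeeze: 40

```text
time: 9.1
tool_pos: [0.4543, 0.4046, 0.0534]
tool_rot: [0.001, 0.208, 0.978, 0.0]
contact_force: [0.0, 0.1, 6.3]
grip_width: 0.0115
grip_force: 43.5
```

```bash
python3 - <<'E'
from h import *
import cv2
go((.454,.403,.053),156)
s=r.capture("scene")[:,:,::-1]
cv2.imwrite("pics/s4.png",cv2.resize(s[185:265,205:285],(600,600),interpolation=cv2.INTER_CUBIC))
E
```

```text
shift cm [-0.04 -0.16  0.04] pos [0.4543 0.4046 0.0534] xang 156.0
turn deg [ 0.02  0.09 -0.  ]
```

View pics/s4.png

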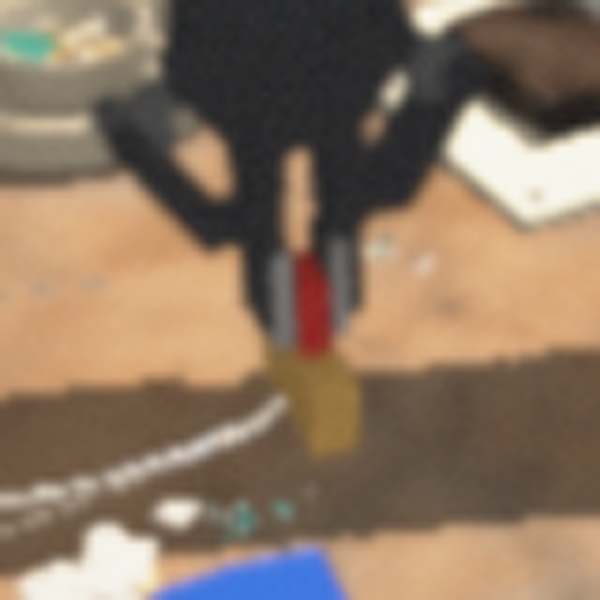

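The grasp is good: 11.5 mm opening on the red grip. Next I lift and re-measure the closed kiln and the right block.

Call:
play_rows:
  rows: [0,0,-3,0,0,0,0,0,-4,0,0,0,0,0,-4,0,0,0,0,0,0,0,0,0]

```text
time: 9.55
tool_pos: [0.4555, 0.4066, 0.1684]
tool_rot: [0.003, 0.208, 0.978, 0.003]
contact_force: [-0.0, 1.1, -0.7]
grip_width: 0.011
grip_force: 42.5
```

```bash
python3 - <<'E'
from h import *
import cv2
t=r.capture("top")[:,:,::-1]; s=r.capture("scene")[:,:,::-1]
a=cv2.resize(s[155:215,265:345],(800,600),interpolation=cv2.INTER_CUBIC)
b=cv2.resize(t[170:230,290:370],(800,600),interpolation=cv2.INTER_CUBIC)
cv2.imwrite("pics/k5s.png",a);cv2.imwrite("pics/k5.png",b)
E
```

```text
(no output)
```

View pics/k5.png

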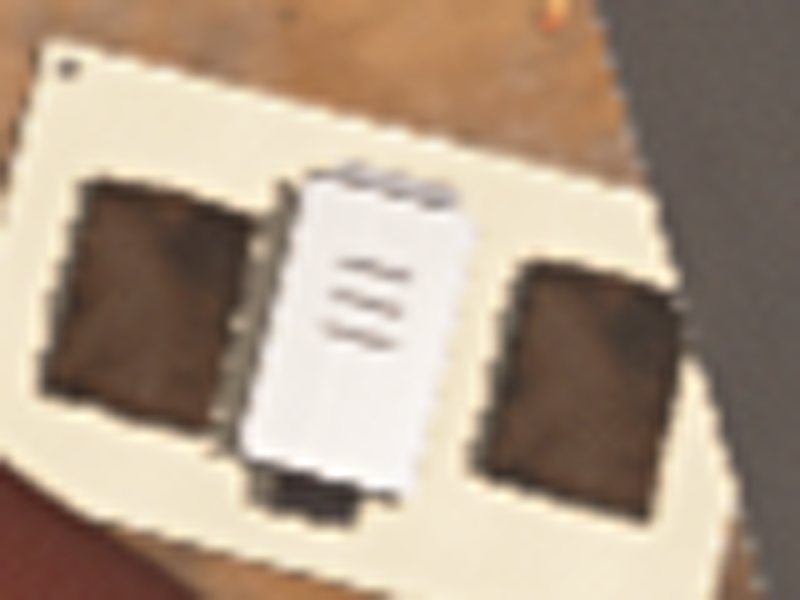

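The closed hood's top corners are at (308,178), (475,205), (405,495) and (240,460). The right block's inner bottom edge runs from (515,272) to (472,472), and its outer edge from (685,295) to (648,522).

```bash
python3 - <<'E'
from h import *
K=lambda u,v:(290+u/10-.45,170+v/10-.45)
P=lambda u,v,z:onz('top',K(u,v),z)[:2]
h=np.array([P(308,178,.036),P(475,205,.036),P(405,495,.036),P(240,460,.036)])
print(h.round(4),'size',np.linalg.norm(h[0]-h[1]),np.linalg.norm(h[1]-h[2]),np.linalg.norm(h[0]-h[3]))
c=h.mean(0);d=(h[0]+h[1]-h[2]-h[3]);yaw=np.arctan2(d[1],d[0]);print('c',c,'yaw',yaw)
Rm=np.array([[np.cos(yaw),np.sin(yaw)],[-np.sin(yaw),np.cos(yaw)]])
for l,q,z in(('hood',((475,205),(405,495)),.036),('inner bot',((515,272),(472,472)),.008),('outer top',((685,295),(648,522)),.03),('near top',((497,480),(648,522)),.03),('inner top',((533,265),(497,480)),.03)):
    print(l,[np.round(1000*Rm@(P(*p,z)-c),1) for p in q])
E
```

```text
[[0.5773 0.1512]
 [0.5686 0.0944]
 [0.4689 0.1189]
 [0.4801 0.1744]] size 0.05745371001139095 0.10271310383832435 0.0999416906873432
c [0.52372702 0.13470746] yaw -0.23760803964245636
hood [array([ 53.2, -28.6]), array([-49.6, -28.3])]
inner bot [array([ 40.1, -50.1]), array([-31.7, -51.5])]
outer top [array([  41.9, -105.6]), array([ -37.2, -110.5])]
near top [array([-35.9, -57.8]), array([ -37.2, -110.5])]
inner top [array([ 39.2, -53.1]), array([-35.9, -57.8])]
```

```bash
python3 - <<'E'
from h import *
go((.514,.0949,.13),166.4)
E
```

```text
shift cm [-18.07 -25.84   3.33] pos [0.454  0.4045 0.1631] xang 156.0
turn deg [ -0.     0.09 -10.4 ]
```

Call:
play_rows:
  rows: [-2.26,-3.23,0,0,0,0,-2.26,-3.23,0,0,0,0,-2.26,-3.23,0,0,0,0,-2.26,-3.23,0,0,0,0,-2.26,-3.23,0,0,0,0,-2.26,-3.23,0,0,0,0,-2.26,-3.23,0,0,0,0,-2.26,-3.23,0,0,0,0,0,0,2,0,0,-5.2,0,0,2,0,0,-5.2]

```text
time: 10.65
tool_pos: [0.5133, 0.0927, 0.121]
tool_rot: [-0.001, 0.118, 0.993, -0.001]
contact_force: [-0.2, 0.4, -2.1]
grip_width: 0.0116
grip_force: 42.4
```

Call:
play_rows:
  rows: [0,0,0,0,0,0,0,0,0,0,0,0,0,0,0,0,0,0]

```text
time: 10.95
tool_pos: [0.514, 0.095, 0.1233]
tool_rot: [0.0, 0.119, 0.993, -0.001]
contact_force: [-0.8, 0.2, -1.6]
grip_width: 0.0112
grip_force: 42.3
```

```bash
python3 - <<'E'
from h import *
import cv2
go((.514,.0949,.063),166.4)
t=r.capture("top")[:,:,::-1]; s=r.capture("scene")[:,:,::-1]
a=cv2.resize(s[145:215,285:355],(400,400),interpolation=cv2.INTER_CUBIC)
b=cv2.resize(t[170:230,310:370],(400,400),interpolation=cv2.INTER_CUBIC)
cv2.imwrite("pics/k6.png",np.hstack([a,b]))
E
```

```text
shift cm [ 0.01 -0.01  6.03] pos [0.514  0.095  0.1233] xang 166.32
turn deg [-0.06  0.04 -0.08]
```

View pics/k6.png

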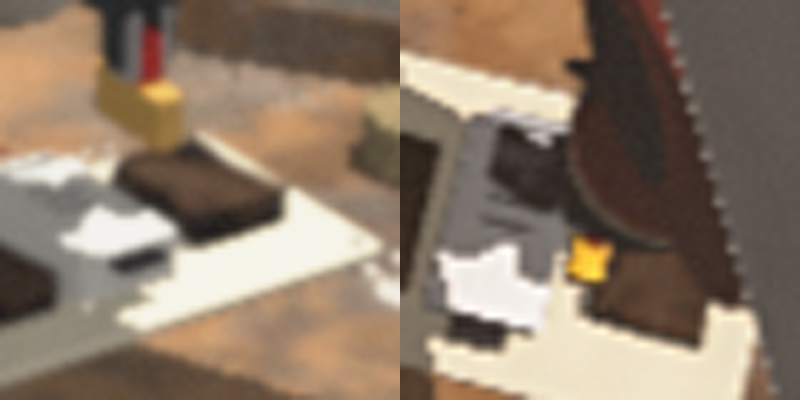

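```bash
python3 - <<'E'
from h import *
K=lambda u,v:(310+(u-400)/6.667-.43,170+v/6.667-.43)
c=np.array([.5237,.1347]);a=-.2376;Rm=np.array([[np.cos(a),np.sin(a)],[-np.sin(a),np.cos(a)]])
for p in((568,277),(607,284),(574,236),(612,245)):print(np.round(1000*Rm@(onz('top',K(*p),.099)[:2]-c),1))
E
```

```text
[-30.7 -31. ]
[-29.3 -49.9]
[-10.5 -29.2]
[-10.2 -48. ]
```

Call:
play_rows:
  rows: [0,0,2,0,0,0,0,0,1,0,0,0,0,0,0.7,0,0,0,0,0,0.5,0,0,0,0,0,0,0,0,0]

```text
time: 11.55
tool_pos: [0.5136, 0.0946, 0.0805]
tool_rot: [-0.0, 0.118, 0.993, -0.001]
contact_force: [-0.6, 1.2, -1.9]
grip_width: 0.0109
grip_force: 42.4
```

Call:
play_rows:
  rows: [0,0,0.4,0,0,0,0,0,0.5,0,0,0,0,0,0.5,0,0,0,0,0,0,0,0,0]

```text
time: 11.95
tool_pos: [0.5134, 0.0945, 0.0661]
tool_rot: [-0.0, 0.118, 0.993, -0.001]
contact_force: [-0.7, 0.4, -1.8]
grip_width: 0.0114
grip_force: 42.4
```

It went into the gap with no contact. Lowering to the board.

Call:
play_rows:
  rows: [0,0,0.3,0,0,0,0,0,0.15,0,0,0,0,0,0,0,0,0]

```text
time: 12.25
tool_pos: [0.5137, 0.0946, 0.0622]
tool_rot: [0.0, 0.118, 0.993, -0.001]
contact_force: [0.7, 0.0, -0.7]
grip_width: 0.0113
grip_force: 42.4
```

Call:
play_rows:
  rows: [0,0,0.1,0,0,0,0,0,0,0,0,0]

```text
time: 12.45
tool_pos: [0.514, 0.0946, 0.0615]
tool_rot: [0.0, 0.118, 0.993, -0.001]
contact_force: [0.3, -0.2, -1.3]
grip_width: 0.0109
grip_force: 42.5
```

Call:
play_rows:
  rows: [0,0,0,0,0,0,0,0,0,0,0,0,0,0,0,0,0,0,0,0,0,0,0,0]
  gripper: 4

```text
time: 12.85
tool_pos: [0.5139, 0.0946, 0.0615]
tool_rot: [0.0, 0.118, 0.993, -0.001]
contact_force: [-0.2, 0.1, 0.2]
grip_width: 0.0398
grip_force: 0.0
```

Call:
play_rows:
  rows: [0,0,-2,0,0,0,0,0,-3,0,0,0,0,0,-4,0,0,0,0,0,0,0,0,0]

```text
time: 13.25
tool_pos: [0.5167, 0.0955, 0.1566]
tool_rot: [0.004, 0.118, 0.993, 0.001]
contact_force: [0.0, 0.8, -0.2]
grip_width: 0.0397
grip_force: 0.0
```

```bash
python3 - <<'E'
from h import *
c=np.array([.5237,.1347]);a=-.2376
Rm=np.array([[np.cos(a),-np.sin(a)],[np.sin(a),np.cos(a)]])
go(np.r_[c+Rm@[-.0,-.132],.12],166.4)
E
```

```text
shift cm [ 0.27 -9.24  3.64] pos [0.5167 0.0955 0.1566] xang 166.4
turn deg [0.12 0.46 0.  ]
```

Call:
play_rows:
  rows: [0.1,-3.1,0,0.12,0.46,0,0.1,-3.1,0,0,0,0,0.07,-3.04,0,0,0,0,0,0,4,0,0,0,0,0,0,0,0,0,0,0,0,0,0,0]
  gripper: 0

```text
time: 13.85
tool_pos: [0.4887, 0.006, 0.1116]
tool_rot: [-0.005, 0.118, 0.993, -0.001]
contact_force: [0.1, 0.0, 1.1]
grip_width: -0.0
grip_force: 0.0
```

```bash
python3 - <<'E'
from h import *
c=np.array([.5237,.1347]);a=-.2376
Rm=np.array([[np.cos(a),-np.sin(a)],[np.sin(a),np.cos(a)]])
print('tin kiln',Rm.T@(onz('scene',(512*.7,240*.7),.016)[:2]-c))
go(np.r_[c+Rm@[-.0,-.132],.037],166.4)
E
```

```text
tin kiln [-0.00463604 -0.23219658]
shift cm [-0.44  0.16  7.45] pos [0.4887 0.006  0.1116] xang 166.45
turn deg [-0.2  -0.54  0.05]
```

Call:
play_rows:
  rows: [-0.44,0,2,0,-0.5,0,0,0,2,0,0,0,0,0,2,0,0,0,0,0,1.4,0,0,0,0,0,0,0,0,0]

```text
time: 14.35
tool_pos: [0.4929, 0.0048, 0.0369]
tool_rot: [-0.001, 0.118, 0.993, -0.002]
contact_force: [0.2, 0.3, 0.9]
grip_width: -0.0005
grip_force: 0.0
```

```bash
python3 - <<'E'
from h import *
c=np.array([.5237,.1347]);a=-.2376
Rm=np.array([[np.cos(a),-np.sin(a)],[np.sin(a),np.cos(a)]])
go(np.r_[c+Rm@[-.0,-.122],.037],166.4);print(r.observe()['contact_force'])
E
```

```text
shift cm [ 0.06  1.15 -0.01] pos [0.4929 0.0048 0.0369] xang 166.47
turn deg [-0.2  -0.04  0.07]
[0.16524145 0.28582368 0.91279612]
```

Call:
play_rows:
  rows: [0,0.25,0,0,0,0,0,0.25,0,0,0,0,0,0.2,0,0,0,0,0,0.2,0,0,0,0,0,0.2,0,0,0,0,0,0,0,0,0,0]

```text
time: 14.95
tool_pos: [0.4961, 0.0151, 0.0378]
tool_rot: [0.001, 0.118, 0.993, -0.002]
contact_force: [0.3, -0.0, 0.2]
grip_width: 0.0004
grip_force: 0.2
```

Call:
play_rows:
  rows: [0,0.15,0,0,0,0,0,0.15,0,0,0,0,0,0.15,0,0,0,0,0,0,0,0,0,0]

```text
time: 15.35
tool_pos: [0.4962, 0.0159, 0.0376]
tool_rot: [-0.0, 0.12, 0.993, -0.004]
contact_force: [-4.7, -13.9, 7.8]
grip_width: -0.0001
grip_force: 7.2
```

Call:
play_rows:
  rows: [0,0.15,0,0,0,0,0,0.15,0,0,0,0,0,0.15,0,0,0,0,0,0,0,0,0,0]

```text
time: 15.75
tool_pos: [0.4963, 0.0164, 0.0376]
tool_rot: [-0.001, 0.121, 0.993, -0.006]
contact_force: [-8.7, -25.7, 14.4]
grip_width: -0.0004
grip_force: 14.4
```

Call:
play_rows:
  rows: [0,-0.2,0,0,0,0,0,-0.2,0,0,0,0,0,0,0,0,0,0,0,0,0,0,0,0]

```text
time: 16.15
tool_pos: [0.4962, 0.016, 0.0376]
tool_rot: [-0.0, 0.12, 0.993, -0.004]
contact_force: [-4.1, -14.4, 8.9]
grip_width: -0.0002
grip_force: 7.8
```

```bash
python3 - <<'E'
from h import *
import cv2
t=r.capture("top")[:,:,::-1]; s=r.capture("scene")[:,:,::-1]
a=cv2.resize(s[145:215,285:355],(400,400),interpolation=cv2.INTER_CUBIC)
b=cv2.resize(t[170:230,310:370],(400,400),interpolation=cv2.INTER_CUBIC)
cv2.imwrite("pics/k7.png",np.hstack([a,b]))
E
```

```text
(no output)
```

View pics/k7.png

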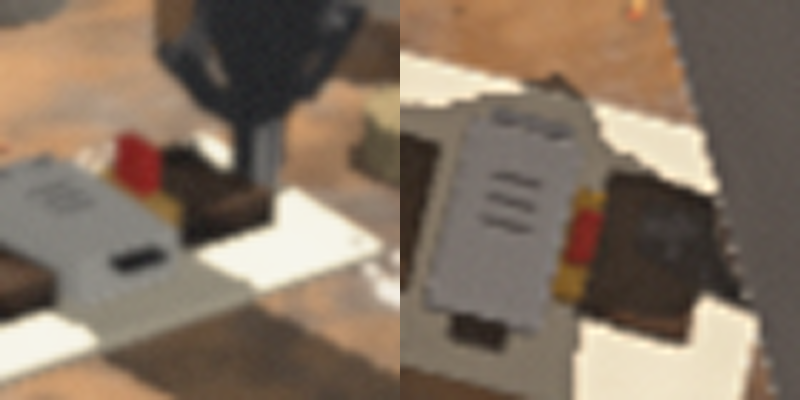

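The spacer stands upright about midway along the kiln. The closed hood, spacer and right block show no visible gaps, and the fingertips hold the block at about 15 N. I'll hand in now.

```bash
python3 -c "
from cell import r
print(r.hand_in())"
```

```text
the job is handed in; nothing more can be done
None
```

I closed the hood, stood the spacer in the wider right gap about midway along the kiln, and pushed block_right up until kiln, spacer and block looked flush. The fingertips still hold it at about 15 N, and the job is handed in at about 16 s; no verdict came back.

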